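# Set the slit on the lamp house's aperture wheel and lock it with its pin

### The arm

A 7-joint arm with a two-finger parallel gripper is mounted at the origin on the work surface. World frame = base frame: x ahead of the robot, y to its left, z up, the work surface at z = 0. Lengths are in mm, angles in rad, forces in N, time in s.
With the tool pointing down it reaches from about 400 to 875 mm from the base axis. Payload 4.4 kg.
Tool frame: the origin (TCP) lies at the very end of the fingers, on their centre line; the grasp point (between the pads) lies 19 mm behind it; z points along the fingers, x is the direction in which the jaws open and shut, and the axes are right-handed (so a half turn about z gives the same grasp; the last joint's range is limited). The gripper opens to 85 mm and grips with 20 to 120 N. Pads are 22 mm wide; open, the fingers measure 114 mm over their backs; the gripper's body (76 mm by 85 mm) begins 54 mm behind the grasp point. The pads swing forward as they close: fully open they stand 13 mm farther back than shut.
Start: joints at [-0.066, 0.628, 0.038, 1.517, -0.027, 0.996, -0.02], TCP at [650.014, 0.027, 231.313] pointing down, gripper open.
Joint ranges: [-3.06, 3.06], [-0.37, 2.12], [-1.25, 1.32], [0.18, 2.47], [-1.1, 4.24], [0.23, 1.98], [-2.94, 2.94]. Speed limits (rad/s): [2.57, 2.57, 3.14, 3.14, 3.14, 3.14, 3.14].

### API

Orientations are given as [roll, pitch, yaw] about the fixed x, y, z axes, in that order (R = Rz(yaw) Ry(pitch) Rx(roll)).
In Python, from cell import telemetry, get_image, get_calibration, ctrl gives the robot as it stands. The module is installed in compiled form; this text tells all that it offers.
- The arm moves only by the tool arm_command, never from a script. Its arguments are lists of equal length, an entry for each row: "rot": the turn, a rotation vector about the world's x, y, z in degrees, a list of three; "slide": the shift along the world's x, y, z in mm, a list of three; "gripper": the finger opening in mm, from 0 to 85.4. A call has 1 to 5 rows; each row shifts and turns the pose as measured when the row begins; what a row does not reach is not made up. A row lasts 1/12 s, in which the tool goes at most 41.7 mm and 7.16 degrees, less where a joint would pass 70% of its speed; a pose out of reach is approached as far as the arm can. A call with a gripper value outside its range is refused whole. The fingers move at their own pace and stop on an object; the grip force is fixed at half the most. Time passes only in rows, so rows that do not move let the fingers close. It gives the time, the measured TCP pose, the force and the opening at its end, in the units of the state.
- telemetry.read_state(): the state, without advancing time (a new reading comes with each control period).
- get_image(name): name is "scene" or "side" or "wrist"; returns (picture, depth): 420x560x3 uint8, red, green, blue; 420x560 float32, mm along the optical axis (not along the pixel's ray), 0 where there is no reading.
- get_calibration(name): a dict with "fx", "fy", "cx", "cy" (pixels), "D" ([k1, k2, p1, p2, k3] as OpenCV has them; the pictures are not rectified), "xyz" and "attitude" of the camera in the world. Camera axes: x right, y up, looking along -z (the intrinsics and any distortion apply to the point x, -y, -z); pixel columns grow to the right and rows downward; lengths in mm; the calibration is good to about 2 mm. A picture is of the moment at which its call begins: read the wrist's pose just before it. get_calibration takes no time and is no camera call; for the wrist camera it gives the pose at the moment of the call.
- ctrl.finish_job(): hands the job in, once; it reports no verdict.
The state is a dict: "clock": time; "qpos": joint angles; "qd": joint speeds; "tau": joint torques, N m; "eef_pos": TCP position; "tool_rot": TCP orientation; "force": force on the tool from outside, world axes, zero at the start; "torque": the same for the moment, N m; "width": finger opening in mm.
Only numpy, scipy, OpenCV 4.12 (cv2) and the standard library are available. Lean on these libraries where they do the work, as an engineer would, in place of code of your own. Each camera call takes 0.05 s, during which the arm holds its last target.

### The job

Turn the aperture wheel of the lamp house, with a light fingertip on the rubber ring of the wheel where it stands out at the front, until the long slit shows in the middle of the round window in the cover. Then take the black-knobbed locking pin from the tube rack and press it gently through the guide block into the wheel until its collar sits down on the block, let go of it, and leave the sample tubes, the dish and the bottle alone.

Things in the scene. Friction and masses are not known exactly. Their poses are not given: they have to be found in the camera images.
- lamphouse: White lamp house fixed on the bench, 180 (x) x 220 (y) x 94 mm high. Origin on the bench under the wheel's axis; the front (x = -70 mm) faces the robot. A grey cover plate, top at z = 94 mm, lies over the wheel from x = -42 to +110 mm; in front of x = -42 mm the wheel lies open
- axis (a point): On the wheel's upright axis at the mean height of the wheel's top face, 86 mm above the bench. The rubber ring (70 to 95 mm from the axis) lies open at the front over about 55 degrees to either side of lamphouse -x. It is smooth, sprung stiffly (25 N/mm) downwards and runs out of true: its height varies by up to 1.5 mm either way. Not to be loaded by more than 18 N
- window (a point): Centre of the round window, 44 mm across, in the cover's top face, 50 mm behind the axis (lamphouse +x); the opening of the wheel that lies under it shows there
- guide (a point): Centre of the mouth of the guide hole for the locking pin, 12 mm across, in the top of an aluminium block 30 x 30 mm that stands 10 mm above the cover, 60 mm to the left of the axis (lamphouse +y). The hole goes straight down through block and cover; the wheel's face lies 16 to 20 mm below the mouth
- wheel (a joint): Angle of the wheel in rad: 0 with the slit in the middle of the window, growing counter-clockwise seen from above. It starts at 0.8 to 2.0 and is turned clockwise (a finger on its front edge moves to lamphouse +y, the robot's left). It turns stiffly, by about 0.28 N m (some 3.5 N sideways on the ring), and stays where it is left; no click stops
- slit (a point): Centre of the slit (30 x 7 mm, long side radial) in the top of the wheel, a black disc 190 mm across, 14 mm thick. Six openings lie 50 mm from the axis, 60 degrees apart: the slit and five round holes 29 to 7 mm across. Between the openings, 60 mm from the axis, the wheel has index holes, 11 mm across, for the pin; one lies under the guide hole when an opening is in the middle of the window
- pin_knob (a point): Centre of the pin's round black plastic knob, 25 mm across and 25 mm high; z points up along the pin. Below it a steel collar (19 mm across, 4 mm high) and a steel shank, 10 mm across and 30 mm long, its last 6 mm tapered to under 4 mm. The pin stands upright in a well of the rack, collar on the rack, and lifts out freely
- pin_collar (a point): Centre of the underside of the pin's collar, 17 mm below the knob's centre; fully home it is level with point guide
- pin: The whole locking pin, about 70 g; origin at its tip, z up along it. Its taper draws the wheel in from up to 3 mm off. Not to be pressed against the wheel by more than 18 N
- rack: White tube rack fixed on the bench, 130 (x) x 66 (y) x 42 mm high, origin under its centre. The pin and the two tubes stand in the three wells of the middle row, at x = -45, 0 and 45 mm, in an order that varies
- tube_a: Clear capped sample tube in the rack, 10 mm across, 46 mm long, cap 14 mm across standing 12 mm above the rack; origin at its tip. To be left alone
- tube_b: A second sample tube like tube_a. To be left alone
- dish: Clear round dish 60 mm across, 17 mm high, on the bench to the left of the lamp house; origin under its centre. To be left alone
- reagent: Amber bottle 54 mm across, 120 mm high, on the bench beyond the rack; origin under its centre. To be left alone
Things that resemble listed ones, but are neither listed nor needed, are in the scene too. There is more than one size of the rack; the job needs the smaller.

How it is judged:
By the outcome, as a careful person would: the job done as asked, in the order asked, and still so for the second after the job is handed in, with the robot touching nothing.
It also fails if it takes over 72 s, if anything falls off the work surface, if the arm or the gripper's body presses on something with over 40 N, if the wrist force passes 120 N, or if a joint passes its speed limit or range.

## Working session

There is one attempt and no reset: what is moved stays moved. The work goes in short steps, Python scripts to look and compute and a tool call to move; the robot and the scene stay as the last step left them, time stands still between calls to the robot, and variables do not carry over. Pictures are saved under pics/ and viewed, and the job is handed in when it is done.

Besides the shell and the picture viewer there is one more tool, called in YAML: its name, and indented under it one key for each argument. arm_command: Moves the arm, as the interface text tells. Its arguments: {"type":"object","properties":{"rot":{"type":"array"},"slide":{"type":"array"},"gripper":{"type":"array"}},"required":["rot","slide","gripper"]}

```bash
mkdir -p pics; cat > h.py <<'E'
import numpy as np, cv2
from cell import telemetry, get_image, get_calibration, ctrl
from scipy.spatial.transform import Rotation as R
def snap(name,tag):
    c=get_calibration(name); im,d=get_image(name)
    cv2.imwrite(f'pics/{tag}.png',im[:,:,::-1]); np.savez(f'pics/{tag}.npz',im=im,d=d,c=np.array(c,dtype=object))
    return im,d,c
def load(tag):
    z=np.load(f'pics/{tag}.npz',allow_pickle=True); return z['im'],z['d'],z['c'].item()
def Rc(c):
    a=np.array(c['attitude'],float)
    if a.shape==(3,3): return a
    return R.from_euler('xyz',a).as_matrix() if a.size==3 else R.from_quat(a).as_matrix()
def K(c): return np.array([[c['fx'],0,c['cx']],[0,c['fy'],c['cy']],[0,0,1.]])
def ray(c,uv):
    p=cv2.undistortPoints(np.array(uv,float).reshape(-1,1,2),K(c),np.array(c['D'],float)).reshape(-1,2)
    v=np.c_[p[:,0],-p[:,1],-np.ones(len(p))]
    return v@Rc(c).T
def atz(c,uv,z):
    v=ray(c,uv);o=np.array(c['xyz'],float); return o+v*((z-o[2])/v[:,2])[:,None]
def atd(c,uv,d):
    uv=np.array(uv).reshape(-1,2); dd=np.array([d[int(round(b)),int(round(a))] for a,b in uv])
    return np.array(c['xyz'],float)+ray(c,uv)*dd[:,None]
def proj(c,P):
    p=(np.array(P,float).reshape(-1,3)-np.array(c['xyz'],float))@Rc(c)
    p=p*[1,-1,-1]
    return cv2.projectPoints(p.reshape(-1,1,3),np.zeros(3),np.zeros(3),K(c),np.array(c['D'],float))[0].reshape(-1,2)
E
python3 - <<'E'
from h import *
for n in ['scene','side','wrist']:
    im,d,c=snap(n,n+'0'); print(n,c)
s=telemetry.read_state(); print(s)
E
```

```text
scene {'fx': 395.5591063750368, 'fy': 395.5591063750368, 'cx': 287.08564731278346, 'cy': 211.0075451440609, 'D': array([-0.11031304,  0.        ,  0.        ,  0.        ,  0.        ]), 'xyz': array([1260.46185584,  -40.91355913, 1091.62045911]), 'attitude': array([ 0.6171562 , -0.00319318,  1.61356639])}
side {'fx': 394.3292282214125, 'fy': 394.3292282214125, 'cx': 283.6273967990891, 'cy': 213.2970456392131, 'D': array([0.0369871, 0.       , 0.       , 0.       , 0.       ]), 'xyz': array([ 361.6369806 , -808.33795373,  710.52011849]), 'attitude': array([ 0.91479132,  0.02105528, -0.26369199])}
wrist {'fx': 331.34610902175103, 'fy': 331.34610902175103, 'cx': 280.06321946300716, 'cy': 207.53676300410436, 'D': array([0.00881575, 0.        , 0.        , 0.        , 0.        ]), 'xyz': array([651.27544385,  74.00099393, 371.97239341]), 'attitude': array([-0.29269737,  0.00169963,  0.00048827])}
{'clock': 0.15, 'qpos': array([-0.06586458,  0.62916874,  0.03847481,  1.5180959 , -0.02700191,
        0.99629552, -0.02000691]), 'qd': array([-0.00033944, -0.0035366 ,  0.00193422, -0.00423907, -0.00036067,
       -0.0014346 ,  0.00109853]), 'tau': array([ 2.19518879e-03, -5.63800478e+01,  1.22790758e+00, -1.93650573e+01,
        1.11919764e-02,  7.40401709e-03, -1.44664841e-05]), 'eef_pos': array([6.49546432e+02, 6.06408557e-02, 2.30591649e+02]), 'tool_rot': array([3.14157096e+00, 1.44871631e-03, 3.62065683e-05]), 'force': array([ 0.71084743, -0.14459288, -0.99296294]), 'torque': array([-0.01590062, -0.04414124, -0.0344266 ]), 'width': 85.19175751109073}
```

View pics/scene0.png

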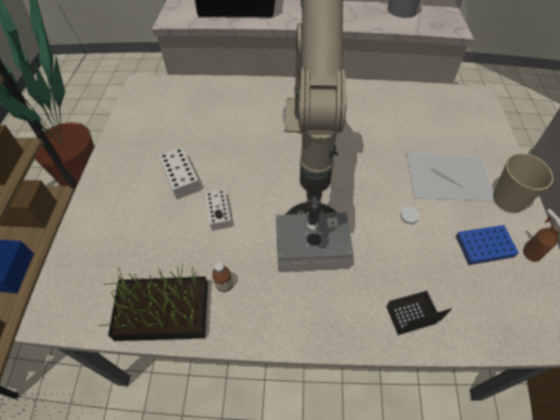

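View pics/side0.png

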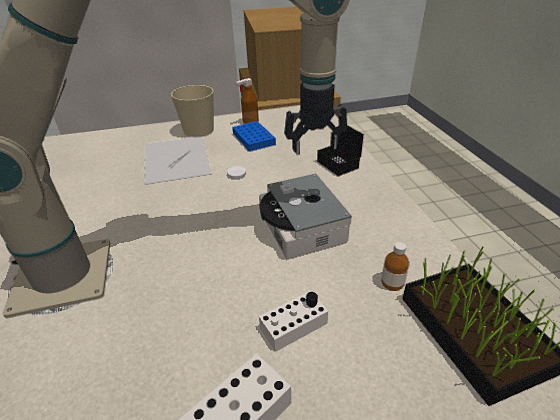

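View pics/wrist0.png

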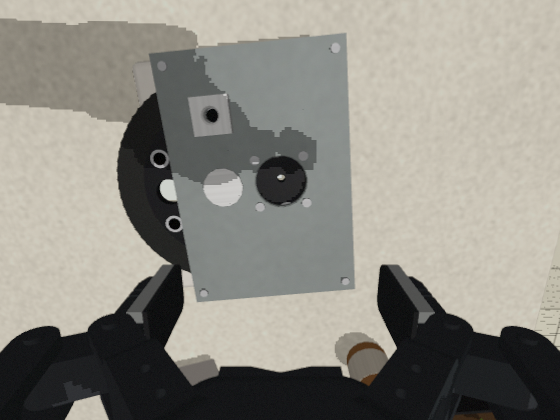

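The wrist view has the lamp house from above: axis cap near (223,187), window near (281,181) showing a tiny hole, guide block hole near (212,115). The pin is in the smaller rack at scene (218,213).

```bash
python3 - <<'E'
from h import *
im,d,c=load('wrist0')
cv2.imwrite('pics/w0z.png',cv2.resize(im[20:310,110:370,::-1],None,fx=2.05,fy=2.05,interpolation=cv2.INTER_CUBIC))
for n,uv in dict(tl=(150,53),tr=(346,34),br=(354,289),bl=(197,301),hub=(223,187),win=(281,181),guide=(212,115)).items():
    print(n,atz(c,[uv],94 if n!='guide' else 104).round(1),atd(c,[uv],d).round(1))
s,ds,cs=load('scene0')
cv2.imwrite('pics/s0z.png',cv2.resize(s[140:240,150:360,::-1],None,fx=3.8,fy=3.8,interpolation=cv2.INTER_CUBIC))
s,ds,cs=load('side0')
cv2.imwrite('pics/sd0z.png',cv2.resize(s[270:360,240:350,::-1],None,fx=6,fy=6,interpolation=cv2.INTER_CUBIC))
E
```

```text
tl [[551.1 113.8  94. ]] [[516.9 127.4  -0.8]]
tr [[700.5 127.1  94. ]] [[700.9 127.5  91.9]]
br [[720.7 -90.1  94. ]] [[ 744.7 -146.6   -1.7]]
bl [[ 571.4 -103.2   94. ]] [[ 570.8 -104.6   91.9]]
hub [[601.8   8.6  94. ]] [[601.9   8.8  94.9]]
win [[651.6  13.9  94. ]] [[651.7  11.1  81. ]]
guide [[597.8  68.4 104. ]] [[594.   68.   84.9]]
```

View pics/w0z.png

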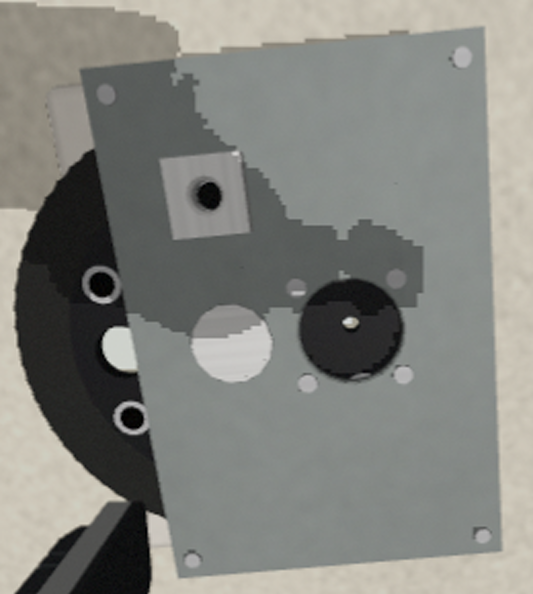

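View pics/s0z.png

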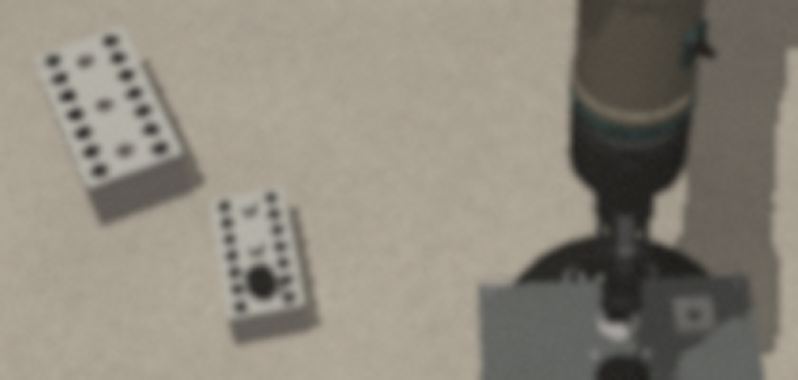

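View pics/sd0z.png

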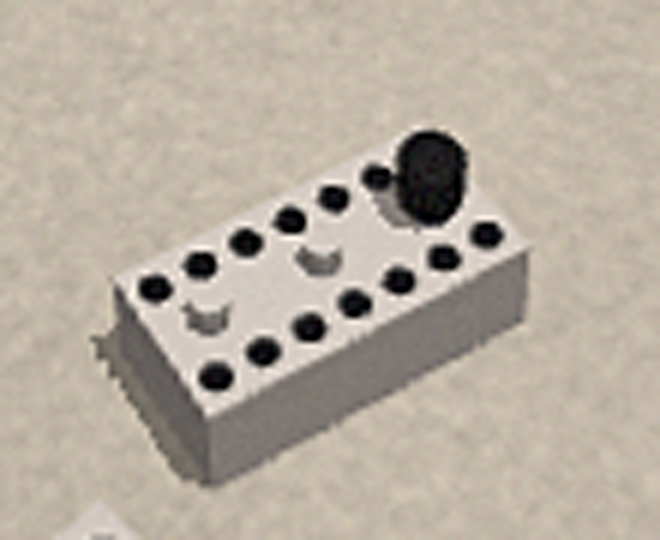

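```bash
python3 - <<'E'
from h import *
im,d,c=load('wrist0')
A=np.array([602,8.8]);y=np.radians(5.2)
h=atz(c,[(280.7,177.4)],86)[0,:2]-A; print('hole ang',np.degrees(np.arctan2(h[1],h[0])-y),np.hypot(*h))
for uv in [(110+101/2.05,20+285/2.05),(110+131/2.05,20+417/2.05)]:
    h=atz(c,[uv],86)[0,:2]-A; print('idx ang',np.degrees(np.arctan2(h[1],h[0])-y),np.hypot(*h))
for uv in [(140,80),(130,180),(150,130),(160,200),(185,270)]: print(uv,atd(c,[uv],d).round(1))
s,ds,cs=load('side0'); k=[(240+432/6,270+155/6)]
print('knob side',atz(cs,k,68),atd(cs,k,ds))
t=[(240+x/6,270+y_/6) for x,y_ in [(115,280),(208,415),(530,248),(395,135)]]; print('rack',atz(cs,t,42).round(1))
s,ds,cs=load('scene0'); k=[(150+262/3.8,140+281/3.8)]
print('knob scene',atz(cs,k,72),atd(cs,k,ds))
E
```

```text
hole ang 2.4540770393026667 49.82052083373773
idx ang 152.58200277241065 59.84619101687959
idx ang -148.27669578173712 60.31951800018309
(140, 80) [[530.6  96.5  67.6]]
(130, 180) [[519.1  13.   86.2]]
(150, 130) [[541.3  55.8  85.9]]
(160, 200) [[542.6  -5.8  84. ]]
(185, 270) [[559.4 -75.6  83.9]]
knob side [[ 549.29147257 -289.30811916   68.        ]] [[ 547.95696463 -292.99920816   72.56929214]]
rack [[ 434.3 -290.6   42. ]
 [ 452.2 -351.6   42. ]
 [ 576.5 -317.3   42. ]
 [ 546.9 -255.6   42. ]]
knob scene [[ 558.45695647 -282.6952836    72.        ]] [[ 555.27238993 -283.79209929   67.37460608]]
```

arm_command:
  rot:
    - [0,0,7]
    - [0,0,7]
    - [0,0,7]
    - [0,0,7]
    - [0,0,7]
  slide:
    - [-22,-8,-20]
    - [-22,-8,-20]
    - [-22,-8,-20]
    - [-22,-8,-20]
    - [-22,-8,-20]
  gripper: [0,0,0,0,0]

```text
clock: 0.57
eef_pos: [543.6, -36.9, 131.2]
tool_rot: [3.14, -0.015, 0.628]
force: [-0.0, -0.0, -1.2]
width: 25.4
```

arm_command:
  rot:
    - [0,0,1]
    - [0,0,0]
    - [0,0,0]
    - [0,0,0]
  slide:
    - [-5,-3,-15]
    - [-2,-1,-15]
    - [0,0,-3]
    - [0,0,0]
  gripper: [0,0,0,0]

```text
clock: 0.9
eef_pos: [525.8, -44.5, 92.8]
tool_rot: [-3.134, -0.002, 0.648]
force: [0.5, 0.7, 0.3]
width: 0.2
```

```bash
python3 - <<'E'
from h import *
s=telemetry.read_state(); print({k:np.round(v,3) for k,v in s.items()})
im,d,c=snap('wrist','w1'); snap('side','sd1'); snap('scene','sc1')
E
```

```text
{'clock': np.float64(0.9), 'qpos': array([ 0.123,  0.664, -0.13 ,  1.973,  0.148,  0.516,  0.539]), 'qd': array([ 0.004,  0.014,  0.004,  0.014, -0.002,  0.002,  0.002]), 'tau': array([ 2.9100e-01, -4.9198e+01, -8.3100e-01, -1.0532e+01,  2.2000e-02,
       -2.0000e-03,  4.0000e-03]), 'eef_pos': array([525.76 , -44.463,  92.752]), 'tool_rot': array([-3.134e+00, -2.000e-03,  6.480e-01]), 'force': array([0.461, 0.704, 0.321]), 'torque': array([-0.056,  0.018, -0.059]), 'width': np.float64(0.24)}
```

View pics/w1.png

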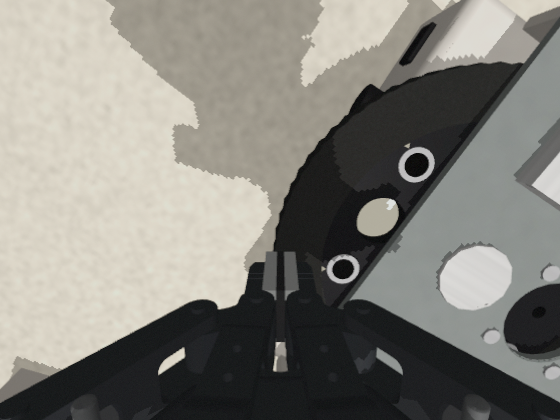

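View pics/sd1.png

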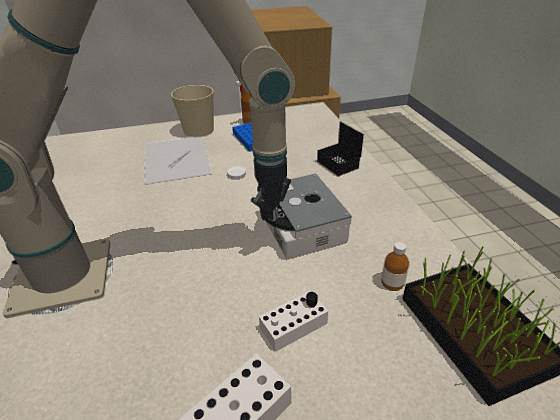

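arm_command:
  rot:
    - [0,0,0]
    - [0,0,0]
    - [0,0,0]
  slide:
    - [8,3,0]
    - [2,1,0]
    - [0,0,0]
  gripper: [0,0,0]

```text
clock: 1.3
eef_pos: [541.6, -38.7, 96.5]
tool_rot: [-3.14, -0.01, 0.65]
force: [0.5, 0.3, 0.4]
width: -0.3
```

arm_command:
  rot:
    - [0,0,0]
    - [0,0,0]
    - [0,0,0]
  slide:
    - [0,0,-2]
    - [0,0,-1]
    - [0,0,0]
  gripper: [0,0,0]

```text
clock: 1.55
eef_pos: [543.4, -37.9, 94.4]
tool_rot: [3.142, -0.012, 0.651]
force: [0.6, -0.2, 0.4]
width: -0.1
```

arm_command:
  rot:
    - [0,0,0]
    - [0,0,0]
    - [0,0,0]
  slide:
    - [-5,-2,-3]
    - [0,0,-1]
    - [0,0,0]
  gripper: [0,0,0]

```text
clock: 1.8
eef_pos: [537.5, -40.1, 89.9]
tool_rot: [-3.141, -0.012, 0.651]
force: [-0.3, 0.6, 0.7]
width: -0.2
```

arm_command:
  rot:
    - [0,0,0]
    - [0,0,0]
  slide:
    - [0,0,-1]
    - [0,0,0]
  gripper: [0,0]

```text
clock: 1.97
eef_pos: [536.8, -40.4, 88.6]
tool_rot: [-3.141, -0.011, 0.651]
force: [-0.6, -0.5, -0.4]
width: 0.0
```

arm_command:
  rot:
    - [0,0,0]
    - [0,0,0]
  slide:
    - [0,0,-1]
    - [0,0,0]
  gripper: [0,0]

```text
clock: 2.13
eef_pos: [536.8, -40.6, 87.4]
tool_rot: [-3.141, -0.011, 0.65]
force: [0.5, -0.5, -0.5]
width: 0.2
```

arm_command:
  rot:
    - [0,0,0]
    - [0,0,0]
  slide:
    - [0,0,-0.7]
    - [0,0,0]
  gripper: [0,0]

```text
clock: 2.3
eef_pos: [536.9, -40.5, 86.7]
tool_rot: [-3.141, -0.011, 0.65]
force: [0.6, 0.2, 1.0]
width: 0.1
```

arm_command:
  rot:
    - [0,0,0]
    - [0,0,0]
  slide:
    - [0,0,-0.5]
    - [0,0,0]
  gripper: [0,0]

```text
clock: 2.47
eef_pos: [536.9, -40.6, 86.3]
tool_rot: [-3.141, -0.011, 0.65]
force: [-0.3, 1.5, 1.6]
width: 0.2
```

arm_command:
  rot:
    - [0,0,0]
    - [0,0,0]
  slide:
    - [0,0,-0.4]
    - [0,0,0]
  gripper: [0,0]

```text
clock: 2.63
eef_pos: [536.9, -40.7, 86.2]
tool_rot: [-3.141, -0.011, 0.65]
force: [-0.8, -0.0, 2.0]
width: 0.2
```

arm_command:
  rot:
    - [0,0,0]
    - [0,0,0]
  slide:
    - [0,0,-0.4]
    - [0,0,0]
  gripper: [0,0]

```text
clock: 2.8
eef_pos: [536.9, -40.7, 86.0]
tool_rot: [-3.141, -0.011, 0.65]
force: [-0.5, -0.0, 2.9]
width: -0.2
```

arm_command:
  rot:
    - [0,0,0]
  slide:
    - [0,0,-0.8]
  gripper: [0]

```text
clock: 2.88
eef_pos: [536.8, -40.8, 85.4]
tool_rot: [-3.141, -0.011, 0.65]
force: [-2.0, 0.1, 5.0]
width: -0.0
```

arm_command:
  rot:
    - [0,0,0]
  slide:
    - [0,0,-0.6]
  gripper: [0]

```text
clock: 2.97
eef_pos: [536.8, -40.8, 85.0]
tool_rot: [-3.141, -0.011, 0.65]
force: [-1.3, 0.0, 6.1]
width: -0.0
```

arm_command:
  rot:
    - [0,0,-2]
    - [0,0,-2]
  slide:
    - [-1.8,2.4,-0.6]
    - [-1.7,2.5,-0.6]
  gripper: [0,0]

```text
clock: 3.13
eef_pos: [535.1, -38.7, 84.7]
tool_rot: [3.137, -0.012, 0.577]
force: [0.4, -4.5, 7.0]
width: 0.0
```

arm_command:
  rot:
    - [0,0,-1]
    - [0,0,-1]
    - [0,0,-1]
  slide:
    - [-2.2,3.2,-0.6]
    - [-2.2,3.3,-0.6]
    - [-2.1,3.4,-0.6]
  gripper: [0,0,0]

```text
clock: 3.38
eef_pos: [532.3, -34.5, 85.0]
tool_rot: [3.128, -0.016, 0.516]
force: [0.1, -3.3, 6.0]
width: 0.1
```

```bash
cat > chk.py <<'E'
from h import *
import sys
s=telemetry.read_state(); p=s['eef_pos'];v=p[:2]-[602,8.8]
print('R %.1f pol %.1f yaw %.1f'%(np.hypot(*v),np.degrees(np.arctan2(v[1],v[0]))%360-5.2,np.degrees(s['tool_rot'][2])),p.round(1),s['force'].round(1),s['clock'])
if len(sys.argv)>1:
    snap('wrist',sys.argv[1])
E
python3 chk.py w2
```

```text
R 82.0 pol 206.6 yaw 29.6 [532.3 -34.5  85. ] [ 0.1 -3.3  6. ] 3.3833
```

View pics/w2.png

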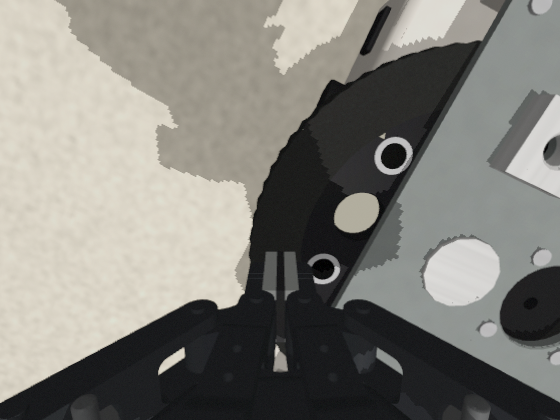

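```bash
cat > ang.py <<'E'
from h import *
def ang(tag,uvs,z=86):
    im,d,c=load(tag)
    for uv in uvs:
        h=atz(c,[uv],z)[0,:2]-[602,8.8]; print(uv,'ang %.2f r %.1f'%((np.degrees(np.arctan2(h[1],h[0]))-5.2)%360,np.hypot(*h)))
E
python3 - <<'E'
from ang import *
ang('w1',[(416,164),(343,268),(377,217)]); ang('w2',[(393,155),(323,268),(356,213)])
E
```

```text
(416, 164) ang 151.93 r 60.3
(343, 268) ang 211.35 r 60.2
(377, 217) ang 181.20 r 53.0
(393, 155) ang 147.13 r 60.4
(323, 268) ang 206.41 r 60.2
(356, 213) ang 176.10 r 52.8
```

arm_command:
  rot:
    - [0,0,-1.5]
    - [0,0,-1.5]
    - [0,0,-1.5]
  slide:
    - [-2.6,4.2,-0.8]
    - [-2.5,4.3,-0.8]
    - [-2.4,4.4,-0.8]
  gripper: [0,0,0]

```text
clock: 3.68
eef_pos: [528.4, -27.1, 84.7]
tool_rot: [3.118, -0.021, 0.429]
force: [0.0, -4.2, 7.8]
width: -0.2
```

```bash
python3 chk.py
```

```text
R 81.9 pol 200.8 yaw 24.6 [528.4 -27.1  84.7] [ 0.  -4.2  7.8] 3.6833
```

arm_command:
  rot:
    - [0.2,0.4,-1.7]
    - [0.2,0.4,-1.8]
    - [0.2,0.4,-1.8]
    - [0.2,0.4,-1.8]
  slide:
    - [-2.1,4.5,-0.8]
    - [-2.0,4.6,-0.8]
    - [-1.8,4.6,-0.8]
    - [-1.6,4.7,-0.8]
  gripper: [0,0,0,0]

```text
clock: 4.02
eef_pos: [523.9, -16.0, 84.4]
tool_rot: [3.131, -0.004, 0.293]
force: [-1.0, -4.2, 9.2]
width: -0.2
```

```bash
python3 chk.py
```

```text
R 81.9 pol 192.4 yaw 16.8 [523.9 -16.   84.4] [-1.  -4.2  9.2] 4.0167
```

Normal 9 N; ease z slightly.

arm_command:
  rot:
    - [0.1,0.1,-1.8]
    - [0.1,0.1,-1.9]
    - [0.1,0.1,-1.9]
    - [0.1,0.1,-1.9]
  slide:
    - [-1.4,4.7,-0.7]
    - [-1.2,4.8,-0.7]
    - [-1.0,4.8,-0.7]
    - [-0.9,4.8,-0.7]
  gripper: [0,0,0,0]

```text
clock: 4.35
eef_pos: [521.2, -4.8, 84.3]
tool_rot: [3.13, -0.002, 0.148]
force: [-1.6, -4.6, 8.6]
width: 0.1
```

```bash
python3 chk.py
```

```text
R 81.9 pol 184.4 yaw 8.5 [521.2  -4.8  84.3] [-1.6 -4.6  8.6] 4.35
```

arm_command:
  rot:
    - [0.1,0.1,-1.9]
    - [0.1,0.1,-1.9]
    - [0.1,0.1,-1.9]
    - [0.1,0.1,-1.9]
    - [0.1,0.1,-1.9]
  slide:
    - [-0.7,4.9,-0.7]
    - [-0.5,4.9,-0.7]
    - [-0.3,4.9,-0.7]
    - [-0.1,4.9,-0.7]
    - [0.1,4.9,-0.7]
  gripper: [0,0,0,0,0]

```text
clock: 4.77
eef_pos: [520.3, 10.6, 84.1]
tool_rot: [3.129, 0.004, -0.035]
force: [-2.0, -3.3, 8.7]
width: -0.2
```

```bash
python3 chk.py w3
```

```text
R 81.8 pol 173.6 yaw -2.0 [520.3  10.6  84.1] [-2.  -3.3  8.7] 4.7667
```

View pics/w3.png

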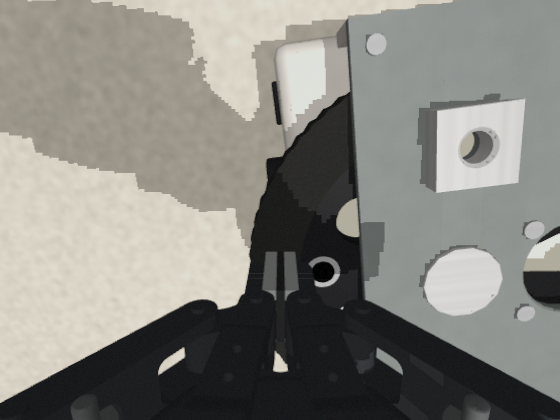

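Wheel turns with the finger; an opening edge is entering the window at (545,260).

arm_command:
  rot:
    - [0.1,0,-2]
    - [0.1,0,-2]
    - [0.1,0,-2]
    - [0.1,0,-2]
    - [0.1,0,-2]
  slide:
    - [0.2,4.9,-0.7]
    - [0.4,4.9,-0.7]
    - [0.6,4.9,-0.7]
    - [0.8,4.8,-0.7]
    - [1.0,4.8,-0.7]
  gripper: [0,0,0,0,0]

```text
clock: 5.23
eef_pos: [522.6, 27.1, 83.9]
tool_rot: [3.13, 0.004, -0.227]
force: [-1.4, -2.4, 10.6]
width: 0.3
```

```bash
python3 chk.py w4
```

```text
R 81.5 pol 161.8 yaw -13.0 [522.6  27.1  83.9] [-1.4 -2.4 10.6] 5.2333
```

View pics/w4.png

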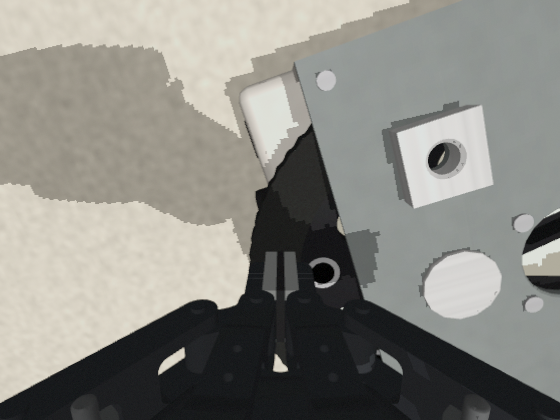

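arm_command:
  rot:
    - [0,0,-2]
    - [0,0,-2]
    - [0,0,-2]
    - [0,0,-2]
  slide:
    - [1.4,4.7,-0.6]
    - [1.6,4.6,-0.6]
    - [1.8,4.6,-0.6]
    - [2.0,4.5,-0.6]
  gripper: [0,0,0,0]

```text
clock: 5.62
eef_pos: [527.3, 40.4, 84.0]
tool_rot: [3.124, 0.006, -0.379]
force: [-2.6, -2.9, 10.8]
width: -0.1
```

```bash
python3 chk.py w5; python3 - <<'E'
from h import *
im,d,c=snap('scene','sc5'); cv2.imwrite('pics/sc5z.png',cv2.resize(im[190:280,260:370,::-1],None,fx=6,fy=6,interpolation=cv2.INTER_CUBIC))
E
```

```text
R 81.1 pol 151.9 yaw -21.7 [527.3  40.4  84. ] [-2.6 -2.9 10.8] 5.6167
```

View pics/w5.png

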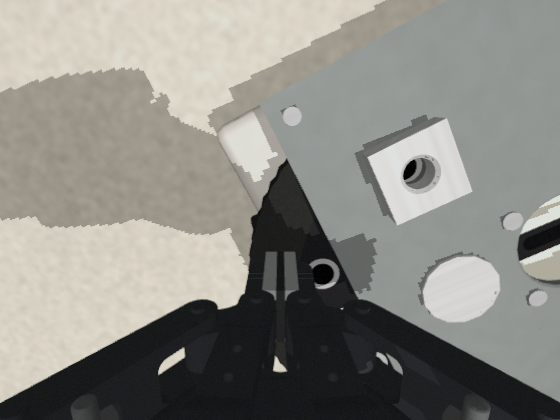

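View pics/sc5z.png

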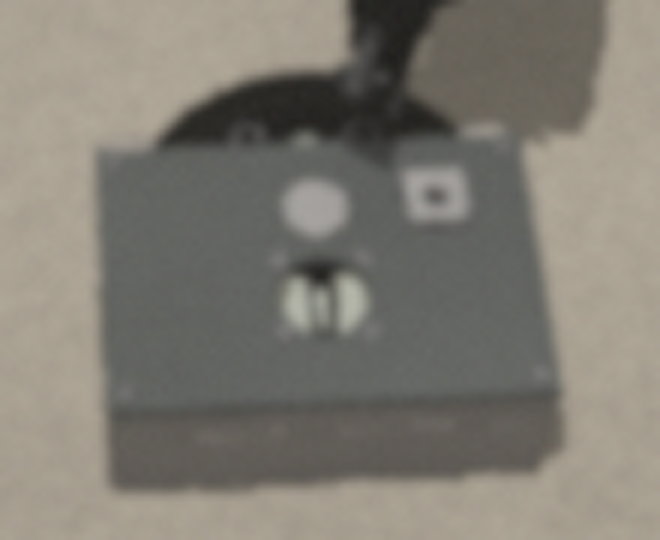

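```bash
python3 - <<'E'
from ang import *
ang('w5',[(323.5,273)]); ang('w2',[(323,268)]); ang('w4',[(323,272.5)])
im,d,c=load('w5'); cv2.imwrite('pics/w5z.png',cv2.resize(im[170:300,410:560,::-1],None,fx=5,fy=4.6,interpolation=cv2.INTER_CUBIC))
# predicted guide mouth, window
A=np.array([602,8.8]);t=np.radians(5.2);e=np.array([np.cos(t),np.sin(t)]);n=np.array([-e[1],e[0]])
print(proj(c,[[*(A+60*n),104],[*(A+50*e),94],[*A,94],[*(A+50*e),86]]).round(1))
# slit predicted line at angle k deg
for k in [0,2,4]:
  a=t+np.radians(k); u=np.array([np.cos(a),np.sin(a)]);print(k,proj(c,[[*(A+35*u),86],[*(A+40*u),86]]).round(1))
E
```

```text
(323.5, 273) ang 150.75 r 59.5
(323, 268) ang 206.41 r 60.2
(323, 272.5) ang 161.07 r 60.0
[[423.1 173.5]
 [575.4 240.8]
 [459.6 287.4]
 [560.1 233.5]]
0 [[526.1 247.4]
 [537.3 242.8]]
2 [[525.3 245.2]
 [536.5 240.3]]
4 [[524.5 243. ]
 [535.5 237.8]]
```

View pics/w5z.png

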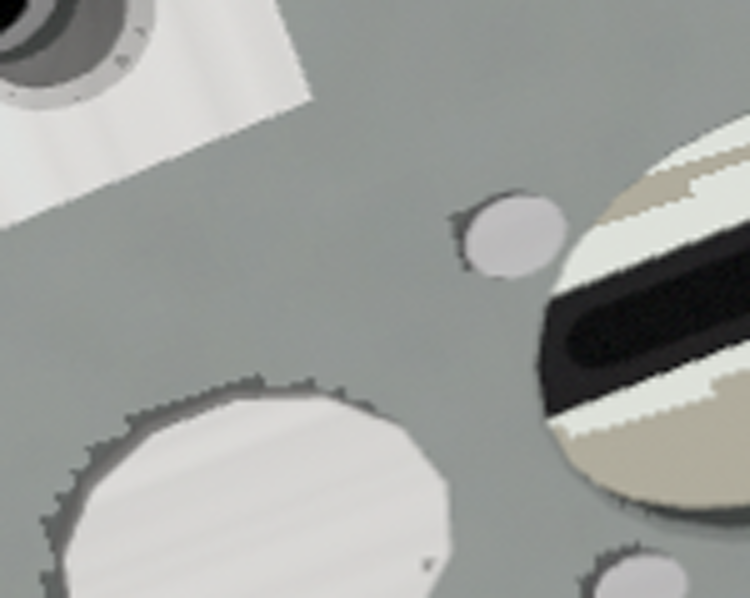

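arm_command:
  rot:
    - [0,0,-0.5]
  slide:
    - [2.0,4.0,-0.5]
  gripper: [0]

```text
clock: 5.8
eef_pos: [529.0, 43.5, 84.0]
tool_rot: [3.122, 0.006, -0.387]
force: [-3.3, -3.9, 8.7]
width: 0.0
```

arm_command:
  rot:
    - [0,0,0]
    - [0,0,0]
    - [0,0,0]
    - [0,0,0]
    - [0,0,0]
  slide:
    - [0,0,1]
    - [0,0,10]
    - [10,-4,30]
    - [20,-10,30]
    - [20,-10,20]
  gripper: [0,0,0,0,0]

```text
clock: 6.22
eef_pos: [572.1, 22.1, 174.9]
tool_rot: [3.117, 0.02, -0.382]
force: [0.5, -0.1, 0.2]
width: 0.0
```

arm_command:
  rot:
    - [0,0,6]
    - [0,0,6]
    - [0,0,6]
    - [0,0,0]
  slide:
    - [20,-20,10]
    - [20,-20,0]
    - [0,0,0]
    - [0,0,0]
  gripper: [0,0,0,0]

```text
clock: 6.55
eef_pos: [621.8, -21.5, 193.9]
tool_rot: [3.116, 0.003, -0.054]
force: [-0.0, 0.8, -0.1]
width: -0.3
```

```bash
python3 chk.py w6;python3 - <<'E'
from h import *
im,d,c=load('w6')
A=np.array([602,8.8]);t=np.radians(5.2);e=np.array([np.cos(t),np.sin(t)]);n=np.array([-e[1],e[0]])
print(proj(c,[[*(A+60*n),104],[*(A+50*e),94],[*A,95],[*(A+50*e),86]]).round(1))
E
```

```text
R 36.2 pol 298.0 yaw -3.1 [621.8 -21.5 193.9] [-0.   0.8 -0.1] 6.55
[[231.6  80.6]
 [317.1 158.4]
 [249.  168.5]
 [316.  156.6]]
```

View pics/w6.png

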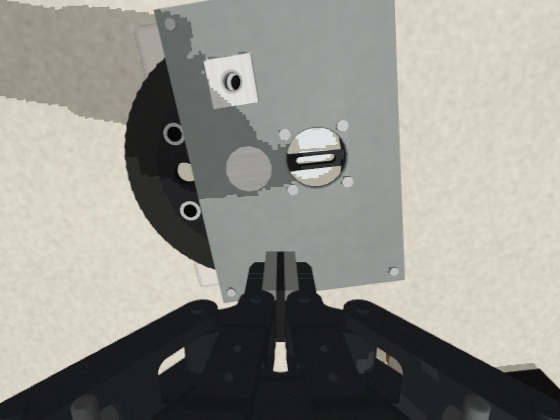

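```bash
python3 - <<'E'
from ang import *
ang('w6',[(174.5,133.5),(190.3,210.7),(315.5,158.3)])
im,d,c=load('w6'); cv2.imwrite('pics/w6z.png',cv2.resize(im[110:210,260:370,::-1],None,fx=6,fy=6,interpolation=cv2.INTER_CUBIC))
cv2.imwrite('pics/w6g.png',cv2.resize(im[40:120,190:270,::-1],None,fx=7,fy=7,interpolation=cv2.INTER_CUBIC))
E
```

```text
(174.5, 133.5) ang 147.98 r 59.7
(190.3, 210.7) ang 208.20 r 59.9
(315.5, 158.3) ang 358.58 r 49.5
```

View pics/w6z.png

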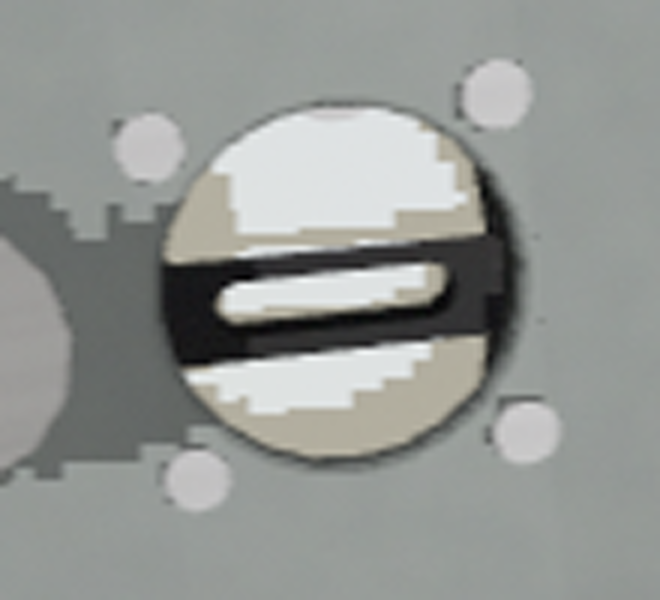

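View pics/w6g.png

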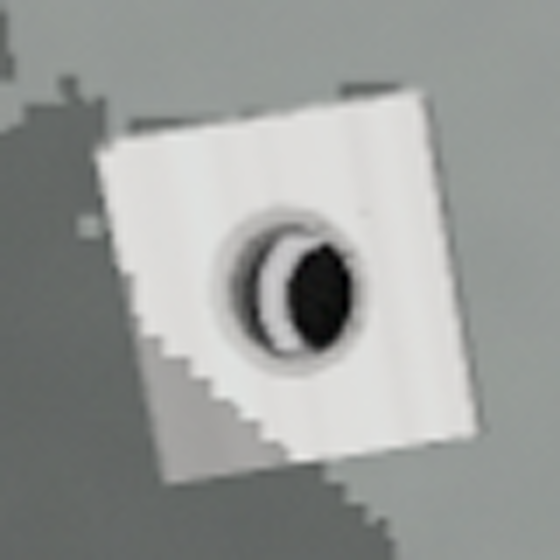

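arm_command:
  rot:
    - [0.7,0,1]
    - [0.7,0,1]
    - [0,0,1]
    - [0,0,1]
    - [0,0,0]
  slide:
    - [-28,6,-22]
    - [-26,6,-22]
    - [-26,5,-22]
    - [-18,4,-18]
    - [0,0,0]
  gripper: [0,0,0,0,0]

```text
clock: 7.02
eef_pos: [519.1, 1.3, 109.0]
tool_rot: [-3.141, 0.0, -0.001]
force: [-0.8, -0.1, -0.1]
width: 0.2
```

```bash
python3 chk.py
```

```text
R 83.3 pol 180.0 yaw -0.0 [519.1   1.3 109. ] [-0.8 -0.1 -0.1] 7.0167
```

arm_command:
  rot:
    - [0,0,0]
    - [0,0,0]
    - [0,0,0]
    - [0,0,0]
  slide:
    - [0,0,-8]
    - [0,0,-7]
    - [0,0,-2]
    - [0,0,0]
  gripper: [0,0,0,0]

```text
clock: 7.35
eef_pos: [521.6, 2.6, 91.7]
tool_rot: [3.142, -0.003, -0.005]
force: [0.3, -0.0, -0.4]
width: -0.0
```

```bash
python3 chk.py
```

```text
R 80.6 pol 179.2 yaw -0.3 [521.6   2.6  91.7] [ 0.3 -0.  -0.4] 7.35
```

arm_command:
  rot:
    - [0,0,0]
    - [0,0,0]
  slide:
    - [-1,0,-3]
    - [0,0,0]
  gripper: [0,0]

```text
clock: 7.52
eef_pos: [523.1, 2.4, 89.0]
tool_rot: [3.141, -0.006, -0.006]
force: [0.3, -0.1, -0.3]
width: -0.2
```

arm_command:
  rot:
    - [0,0,0]
    - [0,0,0]
  slide:
    - [0,0,-1]
    - [0,0,0]
  gripper: [0,0]

```text
clock: 7.68
eef_pos: [524.5, 2.1, 88.4]
tool_rot: [3.141, -0.008, -0.007]
force: [-0.3, -0.0, 0.2]
width: -0.0
```

arm_command:
  rot:
    - [0,0,0]
  slide:
    - [0,0,-1]
  gripper: [0]

```text
clock: 7.77
eef_pos: [525.1, 2.0, 87.7]
tool_rot: [3.141, -0.009, -0.007]
force: [0.5, 0.4, -0.3]
width: 0.1
```

arm_command:
  rot:
    - [0,0,0]
  slide:
    - [0,0,-0.8]
  gripper: [0]

```text
clock: 7.85
eef_pos: [525.3, 1.9, 87.0]
tool_rot: [3.141, -0.01, -0.007]
force: [0.2, -0.2, 0.1]
width: 0.3
```

arm_command:
  rot:
    - [0,0,0]
    - [0,0,0]
  slide:
    - [-4,0,-0.3]
    - [-1,0,-0.3]
  gripper: [0,0]

```text
clock: 8.02
eef_pos: [520.2, 1.9, 86.4]
tool_rot: [3.141, -0.01, -0.007]
force: [-1.0, 0.4, 0.3]
width: 0.2
```

arm_command:
  rot:
    - [0,0,0]
  slide:
    - [0,0,-0.8]
  gripper: [0]

```text
clock: 8.1
eef_pos: [520.1, 1.9, 85.7]
tool_rot: [3.141, -0.01, -0.007]
force: [0.3, 1.6, 1.2]
width: 0.0
```

arm_command:
  rot:
    - [0,0,0]
  slide:
    - [0,0,-0.8]
  gripper: [0]

```text
clock: 8.18
eef_pos: [520.0, 1.9, 85.1]
tool_rot: [3.141, -0.011, -0.007]
force: [-0.7, -0.4, 3.3]
width: 0.2
```

arm_command:
  rot:
    - [0,0,0]
  slide:
    - [0,0,-0.8]
  gripper: [0]

```text
clock: 8.27
eef_pos: [520.0, 1.9, 84.5]
tool_rot: [3.141, -0.011, -0.007]
force: [-0.8, -0.2, 5.9]
width: 0.2
```

arm_command:
  rot:
    - [0,0,0]
    - [0,0,0]
  slide:
    - [0,-2.5,-0.8]
    - [0,-2.5,-0.7]
  gripper: [0,0]

```text
clock: 8.43
eef_pos: [520.0, -0.5, 83.8]
tool_rot: [-3.139, -0.011, -0.005]
force: [-1.3, 4.7, 7.5]
width: -0.2
```

```bash
python3 chk.py w7; python3 - <<'E'
from h import *
im,d,c=load('w7'); cv2.imwrite('pics/w7z.png',cv2.resize(im[:,280:,::-1],None,fx=1.4,fy=1.4))
E
```

```text
R 82.5 pol 181.3 yaw -0.3 [ 5.20e+02 -5.00e-01  8.38e+01] [-1.3  4.7  7.5] 8.4333
```

View pics/w7z.png

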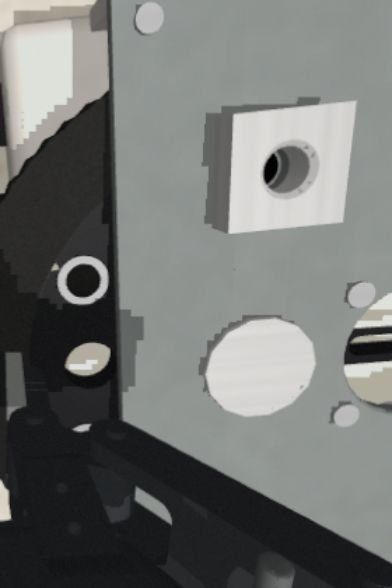

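```bash
python3 - <<'E'
from ang import *
ang('w7',[(280+82.5/1.4,280.5/1.4)])
E
```

```text
(338.92857142857144, 200.35714285714286) ang 149.56 r 60.3
```

arm_command:
  rot:
    - [0,0,0]
    - [0,0,0]
    - [0,0,0]
    - [0,0,0]
    - [0,0,0]
  slide:
    - [0,0,0]
    - [0,0,3]
    - [0,0,25]
    - [20,-8,35]
    - [30,-8,35]
  gripper: [0,0,0,0,0]

```text
clock: 8.9
eef_pos: [558.6, -14.2, 178.2]
tool_rot: [-3.137, 0.014, -0.002]
force: [2.2, -0.9, -1.7]
width: -0.2
```

arm_command:
  rot:
    - [0,0,0]
    - [0,0,0]
    - [0,0,0]
    - [0,0,0]
  slide:
    - [30,-8,10]
    - [20,-6,0]
    - [0,0,0]
    - [0,0,0]
  gripper: [20,40,60,60]

```text
clock: 9.23
eef_pos: [619.9, -31.5, 198.3]
tool_rot: [-3.139, -0.006, -0.003]
force: [-0.3, 0.6, 0.4]
width: 48.4
```

```bash
python3 chk.py w8; python3 - <<'E'
from h import *
im,d,c=load('w8')
A=np.array([602,8.8]);t=np.radians(5.2);e=np.array([np.cos(t),np.sin(t)]);n=np.array([-e[1],e[0]])
print(proj(c,[[*(A+60*n),104],[*(A+50*e),94],[*A,95],[*(A+50*e),86]]).round(1))
E
```

```text
R 44.1 pol 288.8 yaw -0.2 [619.9 -31.5 198.3] [-0.3  0.6  0.4] 9.2333
[[240.9  66.8]
 [320.2 149.4]
 [252.6 156. ]
 [318.9 148.1]]
```

View pics/w8.png

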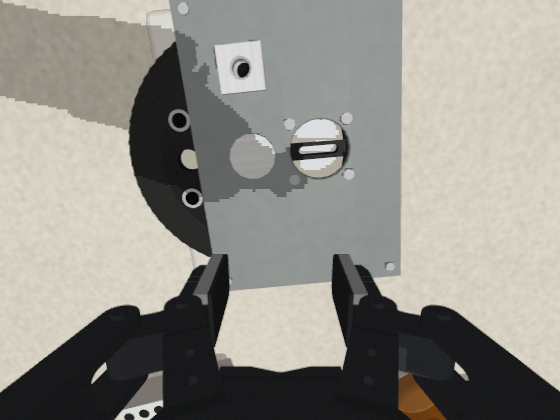

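```bash
python3 - <<'E'
from ang import *
ang('w8',[(178.6,119.8),(192,197.6),(318,149.6)])
im,d,c=load('w8'); a=cv2.resize(im[105:190,275:365,::-1],None,fx=4.4,fy=4.4,interpolation=cv2.INTER_CUBIC)
b=cv2.resize(im[25:110,195:285,::-1],None,fx=4.4,fy=4.4,interpolation=cv2.INTER_CUBIC); cv2.imwrite('pics/w8z.png',np.hstack([a,b]))
E
```

```text
(178.6, 119.8) ang 149.69 r 60.3
(192, 197.6) ang 209.21 r 60.0
(318, 149.6) ang 358.80 r 49.3
```

View pics/w8z.png

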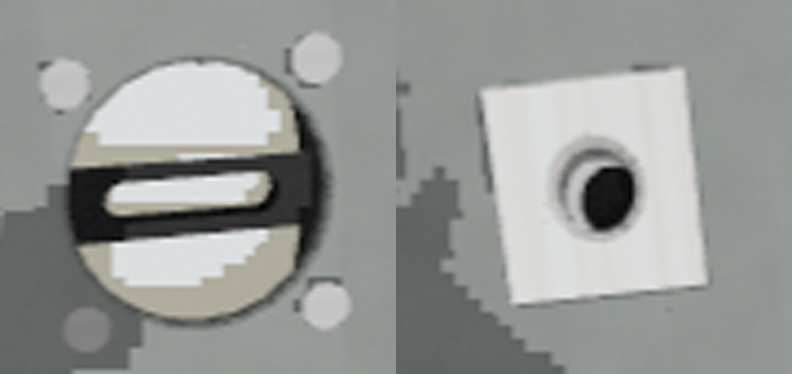

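Slit is within 0.5° of central (window centre (320,149), slit (318,150)). Now to the pin.

arm_command:
  rot:
    - [0,0,-7]
    - [0,0,-7]
    - [0,0,-7]
    - [0,0,-7]
    - [0,0,-7]
  slide:
    - [-14,-35,2]
    - [-14,-35,2]
    - [-14,-35,0]
    - [-14,-35,0]
    - [-14,-35,0]
  gripper: [60,60,60,60,60]

```text
clock: 9.7
eef_pos: [543.8, -194.5, 197.8]
tool_rot: [-3.13, 0.004, -0.615]
force: [0.6, 0.1, -0.2]
width: 59.8
```

arm_command:
  rot:
    - [0,0,-7]
    - [0,0,-7]
    - [0,0,-7]
    - [0,0,-7]
    - [0,0,-7]
  slide:
    - [-14,-35,0]
    - [-14,-32,0]
    - [-10,-20,0]
    - [0,0,0]
    - [0,0,0]
  gripper: [60,60,60,60,60]

```text
clock: 10.12
eef_pos: [489.6, -290.8, 195.1]
tool_rot: [-3.139, 0.011, -1.245]
force: [0.1, 0.9, -0.4]
width: 60.3
```

```bash
python3 chk.py w9
```

```text
R 320.0 pol 244.2 yaw -71.3 [ 489.6 -290.8  195.1] [ 0.1  0.9 -0.4] 10.1167
```

View pics/w9.png

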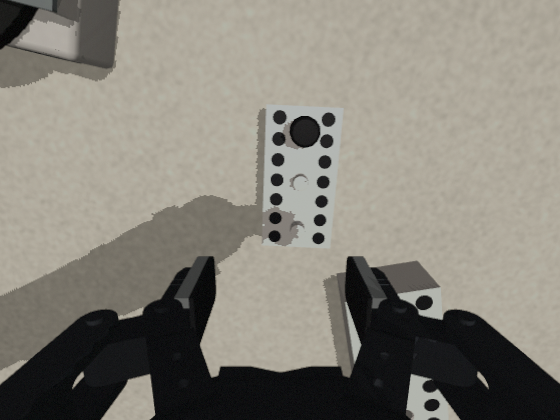

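```bash
python3 - <<'E'
from h import *
im,d,c=load('w9')
g=cv2.cvtColor(im,cv2.COLOR_RGB2GRAY)
m=(g[105:160,280:330]<50).astype(np.uint8); n,l,st,ce=cv2.connectedComponentsWithStats(m); 
for s,q in zip(st[1:],ce[1:]): print(s,q+[280,105])
print('top',atz(c,[(305,131)],71.5), atd(c,[(305,131)],d))
k=atz(c,[(267,106),(343,108),(330,248),(262,246)],42); print(k.round(1),k.mean(0))
# points on tubes' caps
print('tubes',atz(c,[(299,183),(296,228)],54).round(1))
for z in (46,59,71.5): print(proj(c,[[551,-286,z]]))
E
```

```text
[ 0  6  6 13 62] [282.03225806 116.87096774]
[42  8  8 13 84] [326.16666667 119.19047619]
[ 10  11  30  32 732] [304.37431694 131.09972678]
[ 0 28  5 12 47] [281.61702128 138.55319149]
[ 41  30   9  13 101] [325.2970297  140.88118812]
[ 0 49  4  6 17] [281.11764706 157.11764706]
[40 51 10  4 34] [324.5        157.70588235]
top [[ 550.4601634  -289.41957599   71.5       ]] [[ 550.44703389 -289.44573194   71.16838315]]
[[ 558.4 -254.1   42. ]
 [ 577.6 -315.8   42. ]
 [ 453.7 -351.9   42. ]
 [ 434.4 -289.4   42. ]] [ 506.0369735  -302.80732568   42.        ]
tubes [[ 506.5 -300.9   54. ]
 [ 466.4 -312.4   54. ]]
[[299.63036317 127.14219609]]
[[300.35052709 127.99093204]]
[[301.10845821 128.88415568]]
```

arm_command:
  rot:
    - [0,0,-2]
    - [0,0,0]
    - [0,0,0]
    - [0,0,0]
    - [0,0,0]
  slide:
    - [18,0,-25]
    - [18,0,-25]
    - [14,0,-25]
    - [0,0,-10]
    - [0,0,0]
  gripper: [50,50,50,50,50]

```text
clock: 10.58
eef_pos: [536.1, -286.4, 106.0]
tool_rot: [3.141, 0.017, -1.277]
force: [-0.7, 0.5, 0.2]
width: 50.1
```

arm_command:
  rot:
    - [0,0,0]
    - [0,0,0]
  slide:
    - [0,0,0]
    - [0,0,0]
  gripper: [50,50]

```text
clock: 10.75
eef_pos: [534.0, -284.8, 105.7]
tool_rot: [3.138, 0.02, -1.275]
force: [-0.3, -1.2, 0.1]
width: 50.0
```

```bash
python3 chk.py w10
```

```text
R 301.3 pol 251.8 yaw -73.0 [ 534.  -284.8  105.7] [-0.3 -1.2  0.1] 10.75
```

View pics/w10.png

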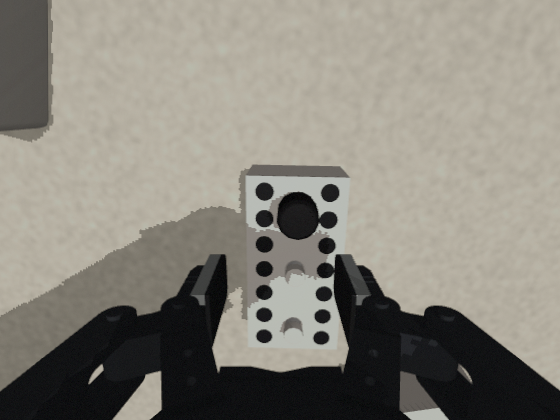

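```bash
python3 - <<'E'
from h import *
im,d,c=load('w10')
g=cv2.cvtColor(im,cv2.COLOR_RGB2GRAY)
m=(g[185:245,275:322]<45).astype(np.uint8); n,l,st,ce=cv2.connectedComponentsWithStats(m); 
for s,q in zip(st[1:],ce[1:]): print(s,q+[275,185])
print(atz(c,[(297.5,210),(297.5,215)],71.5))
P=telemetry.read_state()['eef_pos'];print(P)
for xy in [(550,-289.5)]:
    print([proj(c,[[*xy,z]]).round(1) for z in (42,59,71.5)])
E
```

```text
[   2    7   45   48 1564] [297.5        215.71483376]
[44 55  3  5 12] [320.16666667 242.41666667]
[[ 556.5015011  -287.37068024   71.5       ]
 [ 553.7256269  -288.26580446   71.5       ]]
[ 534.1783177  -284.93604767  106.04963864]
[array([[296.2, 206.5]]), array([[296.9, 214.7]]), array([[297.6, 221.7]])]
```

arm_command:
  rot:
    - [-0.5,-0.3,0]
    - [-0.5,-0.2,0]
    - [0,0,0]
    - [0,0,0]
    - [0,0,0]
  slide:
    - [9,-3,-5]
    - [6,-2,-5]
    - [2,-0.5,-3]
    - [0,0,0]
    - [0,0,0]
  gripper: [50,50,50,50,50]

```text
clock: 11.22
eef_pos: [554.0, -292.6, 96.1]
tool_rot: [-3.136, -0.007, -1.275]
force: [0.2, -0.4, -0.1]
width: 50.0
```

arm_command:
  rot:
    - [0,0,0]
    - [0,0,0]
  slide:
    - [0,0,0]
    - [0,0,0]
  gripper: [50,50]

```text
clock: 11.38
eef_pos: [554.0, -292.8, 96.3]
tool_rot: [-3.136, -0.007, -1.275]
force: [-1.1, -0.2, -0.8]
width: 49.8
```

arm_command:
  rot:
    - [0,0,0]
    - [0,0,0]
    - [0,0,0]
    - [0,0,0]
    - [0,0,0]
  slide:
    - [-4,3,-10]
    - [0,0,-12]
    - [0,0,-8]
    - [0,0,0]
    - [0,0,0]
  gripper: [50,50,50,50,50]

```text
clock: 11.8
eef_pos: [550.1, -290.5, 65.0]
tool_rot: [-3.135, -0.008, -1.276]
force: [-0.7, -0.2, -0.9]
width: 50.3
```

```bash
python3 chk.py w11;python3 - <<'E'
from h import *
snap('side','sd11');snap('scene','sc11')
im,d,c=load('w11');im=im.copy()
for z in (46.5,71.5):
  pts=proj(c,[[550+12.5*np.cos(a),-289.5+12.5*np.sin(a),z] for a in np.linspace(0,6.28,60)])
  for p in pts: cv2.circle(im,tuple(int(x) for x in p.round()),1,(255,0,0) if z>50 else (0,255,0),-1)
cv2.imwrite('pics/w11o.png',im[:,:,::-1])
E
```

```text
R 303.7 pol 255.0 yaw -73.1 [ 550.1 -290.5   65. ] [-0.7 -0.2 -0.9] 11.8
```

View pics/w11o.png

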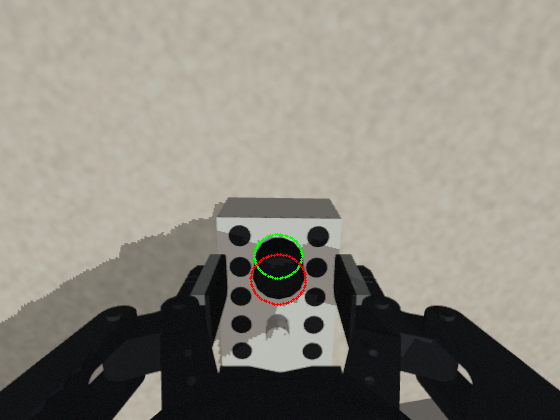

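arm_command:
  rot:
    - [0,0,0]
    - [0,0,0]
    - [0,0,0]
    - [0,0,0]
  slide:
    - [1,0,-6]
    - [0,0,-5]
    - [0,0,0]
    - [0,0,0]
  gripper: [50,50,50,50]

```text
clock: 12.28
eef_pos: [552.6, -291.2, 54.6]
tool_rot: [-3.133, -0.01, -1.276]
force: [0.6, -0.8, -0.6]
width: 49.9
```

```bash
python3 chk.py w12;python3 - <<'E'
from h import *
im,d,c=load('w12');g=cv2.cvtColor(im,cv2.COLOR_RGB2GRAY)
cv2.imwrite('pics/w12z.png',cv2.resize(im[210:350,190:370,::-1],None,fx=4,fy=4))
E
```

```text
R 304.0 pol 255.4 yaw -73.1 [ 552.6 -291.2   54.6] [ 0.6 -0.8 -0.6] 12.2833
```

View pics/w12z.png

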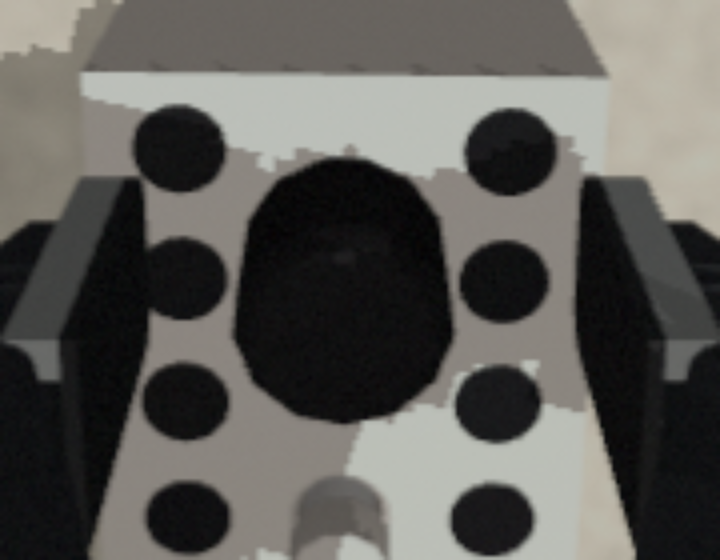

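arm_command:
  rot:
    - [0,0,0]
    - [0,0,0]
    - [0,0,0]
  slide:
    - [-2,2,-3]
    - [0,0,0]
    - [0,0,0]
  gripper: [50,42,36]

```text
clock: 12.58
eef_pos: [550.3, -289.0, 51.5]
tool_rot: [-3.133, -0.01, -1.276]
force: [-0.1, 0.3, 0.6]
width: 36.1
```

```bash
python3 chk.py w13;python3 - <<'E'
from h import *
im,d,c=load('w13');g=cv2.cvtColor(im,cv2.COLOR_RGB2GRAY)
cv2.imwrite('pics/w13z.png',cv2.resize(im[210:350,190:370,::-1],None,fx=4,fy=4))
E
```

```text
R 302.3 pol 255.0 yaw -73.1 [ 550.3 -289.    51.5] [-0.1  0.3  0.6] 12.5833
```

View pics/w13z.png

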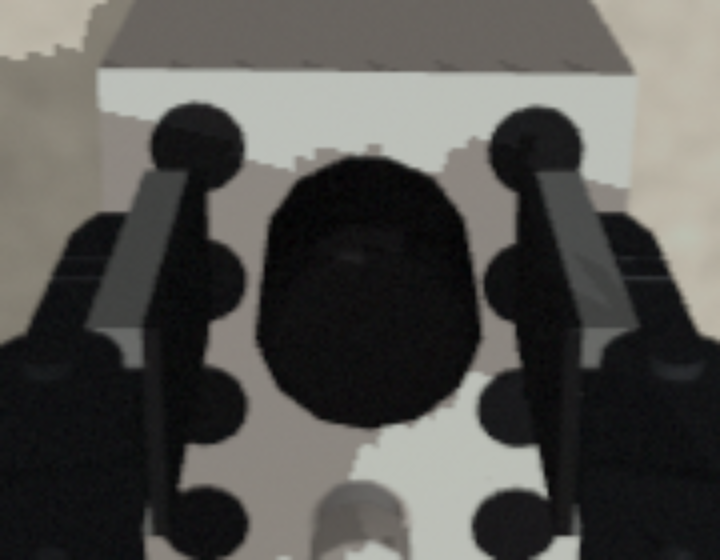

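arm_command:
  rot:
    - [0,0,0]
    - [0,0,0]
    - [0,0,0]
    - [0,0,0]
    - [0,0,0]
  slide:
    - [0,-0.5,0]
    - [0,0,0]
    - [0,0,0]
    - [0,0,0]
    - [0,0,0]
  gripper: [15,15,15,15,15]

```text
clock: 13.05
eef_pos: [550.3, -289.4, 51.8]
tool_rot: [-3.133, -0.01, -1.276]
force: [0.3, 0.6, 0.0]
width: 22.5
```

arm_command:
  rot:
    - [0,0,0]
    - [0,0,0]
    - [0,0,0]
    - [0,0,0]
    - [0,0,0]
  slide:
    - [0,0,0]
    - [0,0,10]
    - [0,0,20]
    - [0,0,30]
    - [0,0,30]
  gripper: [15,15,15,15,15]

```text
clock: 13.47
eef_pos: [546.7, -287.9, 139.2]
tool_rot: [-3.141, -0.004, -1.276]
force: [0.5, -0.5, -0.3]
width: 22.4
```

```bash
python3 chk.py w14;python3 - <<'E'
from h import *
im,d,c=snap('side','sd14')
cv2.imwrite('pics/sd14z.png',cv2.resize(im[200:360,240:380,::-1],None,fx=3.7,fy=3.7))
E
```

```text
R 301.8 pol 254.3 yaw -73.1 [ 546.7 -287.9  139.2] [ 0.5 -0.5 -0.3] 13.4667
```

View pics/w14.png

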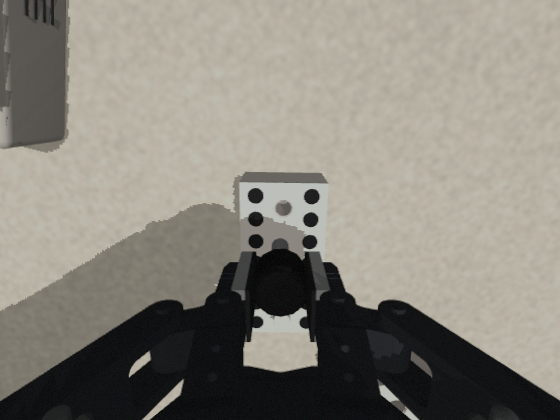

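View pics/sd14z.png

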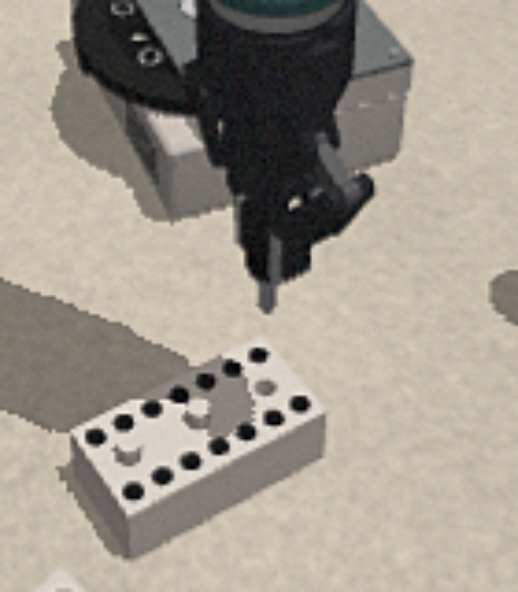

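```bash
python3 - <<'E'
from h import *
im,d,c=load('w14')
cv2.imwrite('pics/w14z.png',cv2.resize(im[160:340,220:340,::-1],None,fx=3.3,fy=3.3))
print('well',atz(c,[(284,208)],42))
cs=load('sd14')[2]
P=np.array([546.7,-287.9])
tip=[(240+267/3.7,200+312/3.7)]
print(tip,proj(cs,[[*P,139.2-51.8+12]]))
print('guide in scene/side', proj(load('scene0')[2],[[596.6,68.6,104]]),proj(cs,[[596.6,68.6,104]]))
E
```

```text
well [[ 550.4811399  -290.33089606   42.        ]]
[(312.1621621621622, 284.3243243243243)] [[310.91636528 285.3649148 ]]
guide in scene/side [[331.89002464 222.56170166]] [[287.62461764 186.79097817]]
```

View pics/w14z.png

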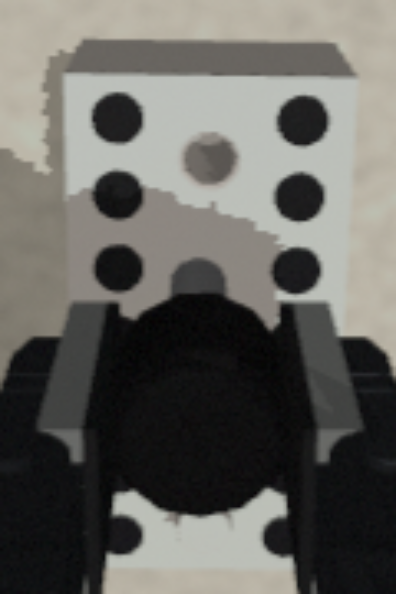

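arm_command:
  rot:
    - [0,0,0]
    - [0,0,0]
    - [0,0,0]
    - [0,0,0]
    - [0,0,0]
  slide:
    - [2,10,15]
    - [4,25,12]
    - [5,33,5]
    - [5,35,2]
    - [5,35,0]
  gripper: [15,15,15,15,15]

```text
clock: 13.98
eef_pos: [567.9, -160.8, 182.9]
tool_rot: [-3.133, -0.022, -1.295]
force: [1.8, 0.4, -0.8]
width: 22.3
```

arm_command:
  rot:
    - [0,0,0]
    - [0,0,0]
    - [0,0,0]
    - [0,0,0]
    - [0,0,0]
  slide:
    - [5,35,0]
    - [5,35,0]
    - [5,35,0]
    - [5,35,0]
    - [5,30,0]
  gripper: [15,15,15,15,15]

```text
clock: 14.4
eef_pos: [591.6, 18.5, 184.0]
tool_rot: [-3.133, -0.02, -1.297]
force: [0.8, 0.6, -0.2]
width: 22.4
```

arm_command:
  rot:
    - [0,0,0]
    - [0,0,0]
    - [0,0,0]
    - [0,0,0]
  slide:
    - [2,25,-6]
    - [0,8,-6]
    - [0,0,0]
    - [0,0,0]
  gripper: [15,15,15,15]

```text
clock: 14.73
eef_pos: [593.0, 64.1, 170.6]
tool_rot: [-3.133, -0.015, -1.282]
force: [-0.2, -0.4, -0.7]
width: 22.5
```

```bash
cat > tilt.py <<'E'
from h import *
s=telemetry.read_state(); a=R.from_euler('xyz',s['tool_rot']).as_matrix()[:,2]
print('correct rot deg x %.2f y %.2f'%(np.degrees(-a[1]),np.degrees(a[0])),'delta to guide',np.round(np.array([596.6,68.6])-s['eef_pos'][:2],1),'z',s['eef_pos'][2].round(1),'tip',s['eef_pos'][2].round(1)-39.8)
E
python3 tilt.py; python3 chk.py w15
```

```text
correct rot deg x 0.67 y 0.72 delta to guide [3.6 4.5] z 170.6 tip 130.8
R 56.1 pol 94.1 yaw -73.5 [593.   64.1 170.6] [-0.2 -0.4 -0.7] 14.7333
```

View pics/w15.png

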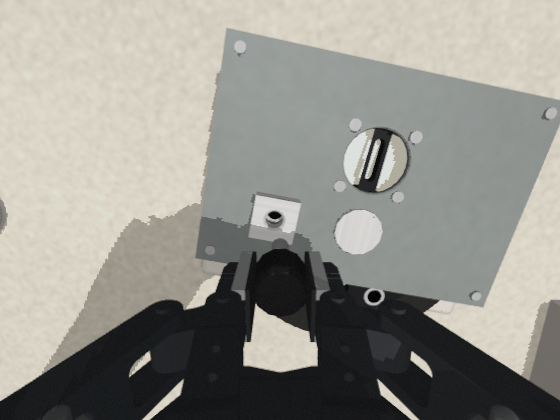

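```bash
python3 - <<'E'
from h import *
im,d,c=load('w15')
cv2.imwrite('pics/w15z.png',cv2.resize(im[180:330,220:340,::-1],None,fx=4,fy=4))
g=cv2.cvtColor(im,cv2.COLOR_RGB2GRAY)
print('guide',atz(c,[(275,216.5)],104).round(1),'hub',atz(c,[(358.3,231.7)],95).round(1),'win',atz(c,[(376,160)],94).round(1))
k=atz(c,[(227,29),(483,306.5)],94);print(k)
A=np.array([602,8.8]);t=np.radians(5.2);e=np.array([np.cos(t),np.sin(t)]);n=np.array([-e[1],e[0]])
print(A+110*e+110*n,A-42*e-110*n)
E
```

```text
guide [[598.9  68.3 104. ]] hub [[601.8   8.3  95. ]] win [[652.3  14.3  94. ]]
[[ 699.5946154   127.42111999   94.        ]
 [ 571.3457283  -103.97602823   94.        ]]
[701.57770003 128.31686767] [ 570.14243908 -104.55385222]
```

View pics/w15z.png

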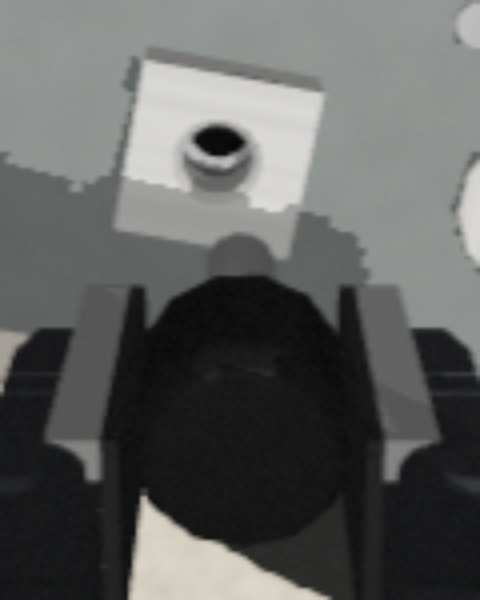

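arm_command:
  rot:
    - [0.4,0.4,0]
    - [0.3,0.3,0]
    - [0,0,0]
    - [0,0,0]
    - [0,0,0]
  slide:
    - [3,4,-6]
    - [0,0,-6]
    - [0,0,-3]
    - [0,0,0]
    - [0,0,0]
  gripper: [15,15,15,15,15]

```text
clock: 15.2
eef_pos: [596.5, 58.8, 155.0]
tool_rot: [3.141, -0.002, -1.295]
force: [0.5, -0.0, -1.0]
width: 22.6
```

```bash
python3 tilt.py
```

```text
correct rot deg x 0.11 y -0.01 delta to guide [0.1 9.8] z 155.0 tip 115.2
```

arm_command:
  rot:
    - [0,0,0]
    - [0,0,0]
    - [0,0,0]
    - [0,0,0]
  slide:
    - [0,7,0]
    - [0,3,0]
    - [0,0,0]
    - [0,0,0]
  gripper: [15,15,15,15]

```text
clock: 15.53
eef_pos: [596.6, 68.3, 155.3]
tool_rot: [3.141, -0.002, -1.297]
force: [0.2, 0.0, -0.6]
width: 22.7
```

```bash
python3 tilt.py
```

```text
correct rot deg x 0.13 y 0.01 delta to guide [-0.   0.3] z 155.3 tip 115.50000000000001
```

Now look in all cameras.

```bash
python3 chk.py w16; python3 - <<'E'
from h import *
im,d,c=load('w16'); a=cv2.resize(im[180:330,220:340,::-1],(480,600),interpolation=cv2.INTER_CUBIC); cv2.imwrite('pics/w16z.png',a)
s=telemetry.read_state()['eef_pos']
out=[]
for n in ('side','scene'):
    im,d,c=snap(n,n+'16')
    u=proj(c,[[596.6,68.6,104]])[0]; t=proj(c,[[s[0],s[1],s[2]-39.8]])[0]; print(n,'guide pred',u,'tip pred',t)
    x0,y0=int(u[0])-30,int(u[1])-40; out.append(cv2.resize(im[y0:y0+60,x0:x0+60,::-1],(390,390),interpolation=cv2.INTER_CUBIC)); print(x0,y0)
cv2.imwrite('pics/ss16.png',np.hstack(out))
E
```

```text
R 59.8 pol 90.0 yaw -74.3 [596.6  68.3 155.3] [ 0.2  0.  -0.6] 15.5333
side guide pred [287.62461764 186.79097817] tip pred [287.58775266 183.35352427]
257 146
scene guide pred [331.89002464 222.56170166] tip pred [332.17659032 220.42499497]
301 182
```

View pics/w16z.png

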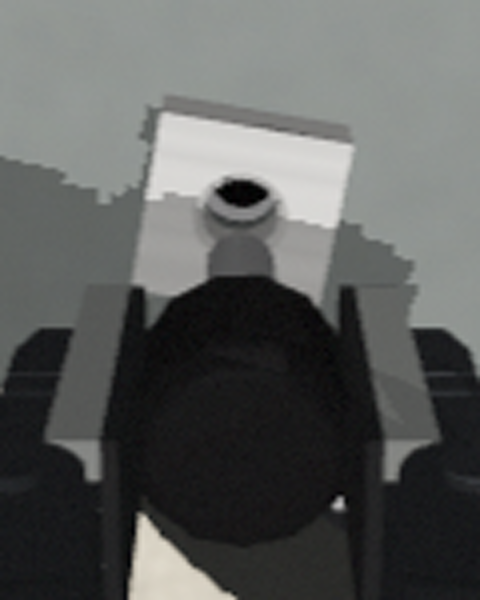

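View pics/ss16.png

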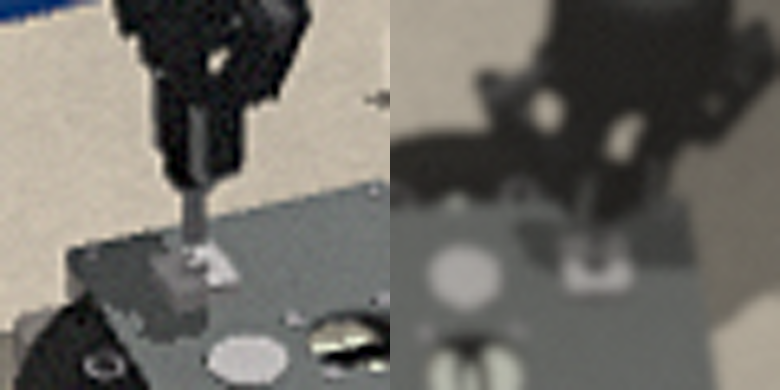

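```bash
python3 - <<'E'
from h import *
im,d,c=load('w16')
def z(p): return ((proj(c,p)-[220,180])*4).round(0)
print('mouth c',z([[596.6,68.6,104]]),'block corners',z([[596.6+a*1.0,68.6+b,104] for a,b in [(16.3,-13.6),(13.6,16.3),(-16.3,13.6),(-13.6,-16.3)]]))
print('tip c',z([[596.6,68.3,115.5]]),'shank +x edge at taper base',z([[601.6,68.3,121.5]]),z([[598.6,68.3,115.5]]))
E
```

```text
mouth c [[238. 215.]] block corners [[352. 141.]
 [158. 107.]
 [127. 286.]
 [313. 317.]]
tip c [[240. 244.]] shank +x edge at taper base [[249. 228.]] [[243. 231.]]
```

arm_command:
  rot:
    - [0,0,0]
    - [0,0,0]
    - [0,0,0]
    - [0,0,0]
  slide:
    - [0.3,0,-4]
    - [0,0,-4]
    - [0,0,-2]
    - [0,0,0]
  gripper: [15,15,15,15]

```text
clock: 16.02
eef_pos: [596.9, 68.0, 144.4]
tool_rot: [3.141, -0.002, -1.297]
force: [0.3, -0.1, -0.7]
width: 22.4
```

```bash
python3 tilt.py
```

```text
correct rot deg x 0.14 y 0.03 delta to guide [-0.3  0.6] z 144.4 tip 104.60000000000001
```

arm_command:
  rot:
    - [0,0,0]
    - [0,0,0]
    - [0,0,0]
  slide:
    - [0,0.5,-3]
    - [0,0,-2]
    - [0,0,0]
  gripper: [15,15,15]

```text
clock: 16.27
eef_pos: [596.7, 68.3, 138.5]
tool_rot: [3.141, -0.002, -1.298]
force: [0.6, -0.1, -0.8]
width: 22.6
```

```bash
python3 tilt.py; python3 chk.py
```

```text
correct rot deg x 0.15 y -0.01 delta to guide [-0.1  0.3] z 138.5 tip 98.7
R 59.7 pol 89.9 yaw -74.3 [596.7  68.3 138.5] [ 0.6 -0.1 -0.8] 16.2667
```

arm_command:
  rot:
    - [0,0,0]
    - [0,0,0]
    - [0,0,0]
  slide:
    - [0,0.2,-3]
    - [0,0,-2]
    - [0,0,0]
  gripper: [15,15,15]

```text
clock: 16.52
eef_pos: [596.7, 68.5, 132.9]
tool_rot: [3.141, -0.003, -1.298]
force: [0.1, -1.1, -1.1]
width: 22.6
```

arm_command:
  rot:
    - [0,0,0]
    - [0,0,0]
    - [0,0,0]
  slide:
    - [0,0.2,-2]
    - [0,0,-1.5]
    - [0,0,0]
  gripper: [15,15,15]

```text
clock: 16.77
eef_pos: [596.8, 68.7, 129.1]
tool_rot: [3.141, -0.003, -1.298]
force: [-0.6, 0.1, -0.5]
width: 22.6
```

arm_command:
  rot:
    - [0,0,0]
    - [0,0,0]
  slide:
    - [0,0,-2]
    - [0,0,-1]
  gripper: [15,15]

```text
clock: 16.93
eef_pos: [596.9, 68.7, 126.0]
tool_rot: [3.141, -0.003, -1.298]
force: [-0.7, -0.4, -0.1]
width: 22.3
```

arm_command:
  rot:
    - [0,0,0]
    - [0,0,0]
  slide:
    - [0,0,-1.5]
    - [0,0,-1]
  gripper: [15,15]

```text
clock: 17.1
eef_pos: [597.0, 68.7, 123.3]
tool_rot: [3.141, -0.003, -1.298]
force: [0.4, 1.1, -0.7]
width: 22.5
```

arm_command:
  rot:
    - [0,0,0]
    - [0,0,0]
  slide:
    - [0,0,-1.5]
    - [0,0,-1]
  gripper: [15,15]

```text
clock: 17.27
eef_pos: [597.1, 68.7, 120.6]
tool_rot: [3.142, -0.003, -1.298]
force: [-0.1, -0.5, 0.1]
width: 22.4
```

arm_command:
  rot:
    - [0,0,0]
    - [0,0,0]
  slide:
    - [0,0,-1.5]
    - [0,0,-1]
  gripper: [15,15]

```text
clock: 17.43
eef_pos: [597.5, 68.5, 117.9]
tool_rot: [-3.141, -0.003, -1.298]
force: [-0.4, 0.2, -1.6]
width: 22.9
```

Passing into the wheel with no load. Last 4 mm in small steps.

arm_command:
  rot:
    - [0,0,0]
    - [0,0,0]
  slide:
    - [0,0,-1]
    - [0,0,-1]
  gripper: [15,15]

```text
clock: 17.6
eef_pos: [597.4, 68.5, 115.7]
tool_rot: [-3.141, -0.003, -1.298]
force: [-0.2, 0.4, -0.5]
width: 22.4
```

arm_command:
  rot:
    - [0,0,0]
    - [0,0,0]
  slide:
    - [0,0,-0.8]
    - [0,0,-0.5]
  gripper: [15,15]

```text
clock: 17.77
eef_pos: [597.4, 68.5, 114.1]
tool_rot: [-3.141, -0.003, -1.298]
force: [1.0, 0.7, -0.6]
width: 22.2
```

arm_command:
  rot:
    - [0,0,0]
  slide:
    - [0,0,-0.8]
  gripper: [15]

```text
clock: 17.85
eef_pos: [597.5, 68.5, 113.6]
tool_rot: [-3.141, -0.003, -1.298]
force: [-2.4, -0.1, 9.2]
width: 22.3
```

arm_command:
  rot:
    - [0,0,0]
  slide:
    - [0,0,-0.8]
  gripper: [15]

```text
clock: 17.93
eef_pos: [597.5, 68.5, 113.7]
tool_rot: [-3.141, -0.002, -1.298]
force: [-3.0, 0.4, 9.4]
width: 22.3
```

Collar contact at the expected height (113.7). Release.

arm_command:
  rot:
    - [0,0,0]
    - [0,0,0]
    - [0,0,0]
    - [0,0,0]
    - [0,0,0]
  slide:
    - [0,0,0]
    - [0,0,0]
    - [0,0,0]
    - [0,0,0]
    - [0,0,0]
  gripper: [20,26,34,45,50]

```text
clock: 18.35
eef_pos: [597.8, 68.6, 114.2]
tool_rot: [-3.14, -0.002, -1.298]
force: [-0.1, 0.5, -0.1]
width: 49.9
```

```bash
python3 tilt.py; python3 chk.py w17
```

```text
correct rot deg x 0.10 y 0.13 delta to guide [-1.2 -0. ] z 114.2 tip 74.4
R 59.9 pol 88.8 yaw -74.4 [597.8  68.6 114.2] [-0.1  0.5 -0.1] 18.35
```

View pics/w17.png

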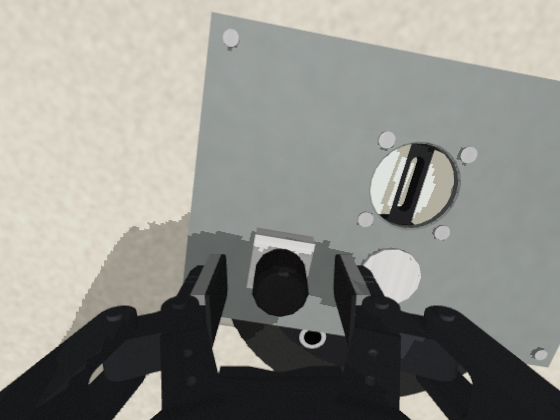

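Pin stands free between the pads. Rise straight up and look.

arm_command:
  rot:
    - [0,0,0]
    - [0,0,0]
    - [0,0,0]
    - [0,0,0]
    - [0,0,0]
  slide:
    - [0,0,6]
    - [0,0,12]
    - [0,0,25]
    - [-5,-10,35]
    - [-10,-20,30]
  gripper: [50,50,50,50,50]

```text
clock: 18.82
eef_pos: [578.9, 43.1, 221.1]
tool_rot: [3.131, 0.002, -1.291]
force: [0.8, 0.2, 0.0]
width: 49.8
```

arm_command:
  rot:
    - [0,0,0]
    - [0,0,0]
    - [0,0,0]
    - [0,0,0]
  slide:
    - [-15,-20,10]
    - [-15,-10,0]
    - [0,0,0]
    - [0,0,0]
  gripper: [50,50,50,50]

```text
clock: 19.15
eef_pos: [551.5, 6.4, 244.0]
tool_rot: [-3.135, -0.004, -1.297]
force: [0.4, 0.3, 0.5]
width: 50.0
```

```bash
python3 chk.py w18; python3 - <<'E'
from h import *
out=[]
for n in ('side','scene'):
    im,d,c=snap(n,n+'18')
    u=proj(c,[[602,30,100]])[0]; x0,y0=int(u[0])-40,int(u[1])-40; out.append(cv2.resize(im[y0:y0+80,x0:x0+80,::-1],(395,395),interpolation=cv2.INTER_CUBIC))
cv2.imwrite('pics/ss18.png',np.hstack(out))
E
```

```text
R 50.6 pol 177.5 yaw -74.3 [551.5   6.4 244. ] [0.4 0.3 0.5] 19.15
```

View pics/w18.png

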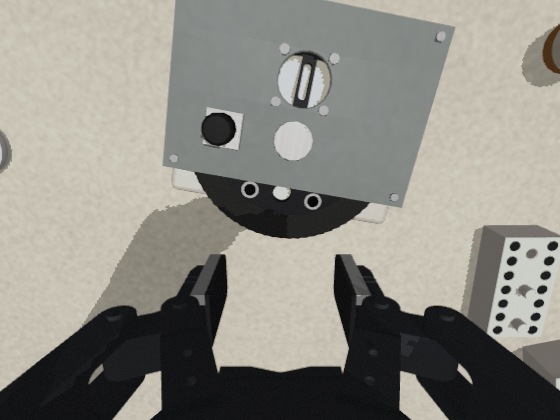

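View pics/ss18.png

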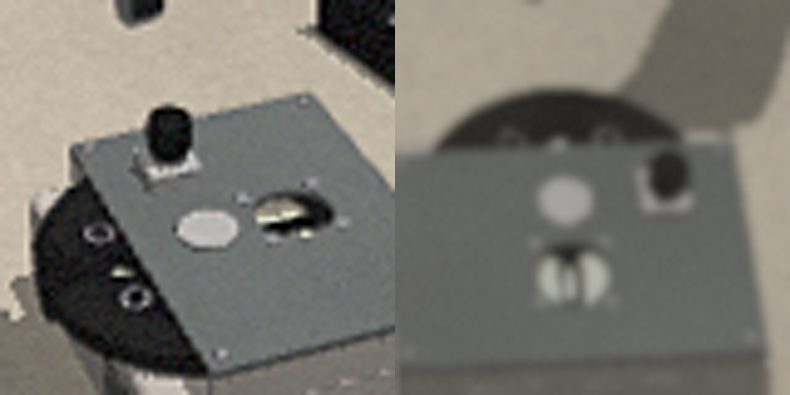

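View pics/side18.png

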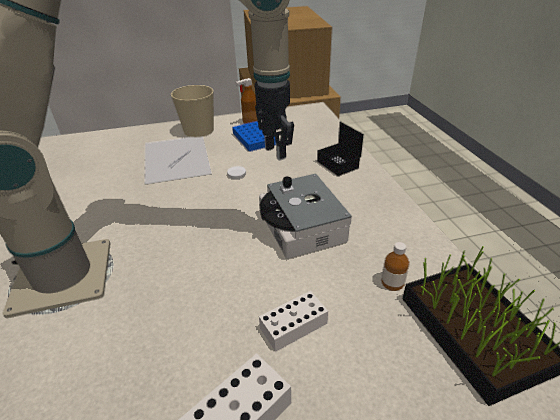

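```bash
python3 - <<'E'
from ang import *
im,d,c=load('w18')
print('knob top',atd(c,[(217,129),(220,131),(214,128)],d).round(1))
ang('w18',[(250,189.5),(313,201),(304.5,82)])
E
```

```text
knob top [[597.2  67.8 131.8]
 [596.5  65.1 132.9]
 [597.3  70.1 131.8]]
(250, 189.5) ang 150.29 r 60.0
(313, 201) ang 209.96 r 60.3
(304.5, 82) ang 358.81 r 48.7
```

```bash
python3 -c "
from h import *
print(ctrl.finish_job())"
```

```text
the job is handed in; nothing more can be done
None
```

I turned the wheel about 62° clockwise with the closed fingertip on the rubber ring. It overshot by about 2°, so I nudged it back with a second light touch. I then took the black-knobbed pin from the smaller rack, lowered it through the guide block into the wheel and let go. I handed the job in with the arm clear, at about 19 s on the robot's clock.

**Forces:** The highest reading was about 11 N down on the ring (limit 18 N). When the collar met the block the reading was 9.4 N (pin limit 18 N).

**Wheel:** In the last pictures the slit is in the middle of the window. The index holes put the wheel at about +0.1°. My pixel reading of the slit's centre put it at about −1.2°. I trusted the index holes, since the slit is only partly lit and harder to centre on.

**Pin:** It stands upright on the block. The arm stopped at the height expected for the collar seated on the block (113.7 mm against 113.8 mm). The camera depth puts the knob's top at 132–133 mm, where fully home would be 133.5 mm; depth on the lamp-house cover read up to 2 mm low.

**Left alone:** I did not touch the two tubes, the dish or the bottle, and they look unmoved in the last pictures.

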